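Pack out a specimen clamp with spacers and hold it tight

TASK

The resin specimen standing in the bench clamp is loose: drop the dark metal spacer plates from above, upright and one at a time, into the trough between the specimen and the sliding jaw, using only as many as it takes until closing the jaw squeezes the stack tight against the spring pad. Take the jaw by its black handle and push until the stack has pressed the spring pad in about half way, and finish while still holding the jaw there, because the spring drives it back when let go. Leave spare spacers standing where they are and do not disturb the rest of the bench.

Things in the scene. Friction and masses are not known exactly. Their poses are not given: they have to be found in the camera images.
- clamp: Aluminium clamp bed fixed to the bench, 235 x 90 mm plate 12 mm thick. Origin on the bench, on the trough's centre line; +x runs along the trough from the jaw towards the spring pad (the closing direction), z up. The plate spans x -135 to +100 mm. On it an open-topped trough along x: floor 12 mm above the bench, inner width 58 mm (y -29 to +29), walls 6 mm thick with tops 30 mm above the bench. Order along +x: jaw, empty gap, specimen, spring pad, stop
- jaw (a joint): Travel of the sliding steel jaw along the clamp's +x, in m: 0 fully open (its front face at clamp x = -70 mm), 0.040 at its end stop (face at x = -30 mm). About 2 N of friction, stays where it is left unless the spring pushes it
- jaw_grip (a point): Point to grip on the jaw's upright round black handle (20 mm diameter, 46 mm tall, from 62 to 108 mm above the bench, point at 88 mm). It moves with the jaw; the jaw's front face lies 24 mm ahead of it along the clamp's +x. The jaw plate is 50 mm wide with its top 62 mm above the bench
- pad (a joint): How far the spring pad is pushed in, in m: 0 relaxed, 0.010 bottomed, along the clamp's +x. The spring pushes back with 3 N at first touch plus 1 N per mm. Half way is 0.005
- pad_face (a point): Centre of the front face of the black rubber spring pad (50 mm wide, 43 mm high), 34.5 mm above the bench. The face looks along the clamp's -x; the pad and the steel stop behind it stand at a different place along the trough each time. The specimen stands against this face at the start (within 2 mm)
- specimen_mid (a point): Centre of the amber resin specimen block with a white inlay, 28 mm thick along the trough (x), 36 mm wide (y), 48 mm tall, about 60 g, standing loose on the trough floor
- spacer0_mid (a point): Centre of a plain dark anodised aluminium spacer plate standing upright on the bench: 16 mm thick along its own x, 46 mm wide along its own y, 55 mm tall, about 110 g. The three are alike. It goes into the trough with its thickness along the trough, its width across
- spacer1_mid (a point): Centre of a plain dark anodised aluminium spacer plate standing upright on the bench: 16 mm thick along its own x, 46 mm wide along its own y, 55 mm tall, about 110 g. The three are alike. It goes into the trough with its thickness along the trough, its width across
- spacer2_mid (a point): Centre of a plain dark anodised aluminium spacer plate standing upright on the bench: 16 mm thick along its own x, 46 mm wide along its own y, 55 mm tall, about 110 g. The three are alike. It goes into the trough with its thickness along the trough, its width across
- dish: Bystander: clear shut petri dish, 90 mm across, 15 mm high. Origin at the centre of its underside. Leave alone
- weight: Bystander: brass weight with a knob, 28 mm across, 46 mm high. Origin at the centre of its underside. Leave alone
- dropper: Bystander: amber dropper bottle, 32 mm across, 75 mm high. Origin at the centre of its underside. Leave alone
- jar: Bystander: glass jar with white cap, 56 mm across, 70 mm high. Origin at the centre of its underside. Leave alone
- beaker: Bystander: open glass beaker, 68 mm across, 90 mm high. Origin at the centre of its underside. Leave alone
- slidebox: Bystander: grey slide box, 32 x 85 x 28 mm. Origin at the centre of its underside. Leave alone
- stopper: Bystander: black rubber stopper, 32 mm across, 28 mm high. Origin at the centre of its underside. Leave alone
Not all that is in view belongs to the job. Leave any yellow look-alike of the part that bears spacer0_mid alone. Leave any blue look-alike of the part that bears spacer2_mid alone.

How it is judged:
By the outcome, as a careful person would: the job done as asked, in the order asked, and still so for the second after the job is handed in, while the arm keeps its last pose, push and grip.
It also fails if it takes over 72 s, if anything falls off the work surface, if the arm or the gripper's body presses on something with over 40 N, if the wrist force passes 120 N, or if a joint passes its speed limit or range.

ROBOT

A 7-joint arm with a two-finger parallel gripper is mounted at the origin on the work surface. World frame = base frame: x ahead of the robot, y to its left, z up, the work surface at z = 0. Lengths are in m, angles in rad, forces in N, time in s.
With the tool pointing down it reaches from about 0.35 to 0.9 m from the base axis. Payload 8.1 kg.
Tool frame: the origin (TCP) lies at the very end of the fingers, on their centre line; the grasp point (between the pads) lies arm.hold_point_z behind it (arm.hold_point_z is the distance from the TCP to the grasp point, in m); z points along the fingers, y is the line along which they close (so a half turn about z gives the same grasp; the last joint's range is limited). The gripper opens to 92 mm and grips with 3 to 60 N. Pads are 19 mm wide; open, the fingers measure 130 mm over their backs; the gripper's body (75 mm by 190 mm) begins 47 mm behind the grasp point.
Start: joints at [1.083, 0.434, 0.025, 1.573, -0.012, 1.134, -0.075], TCP at [0.235, -0.579, 0.227] pointing down, gripper open.
Joint ranges: [-2.62, 2.62], [-0.44, 2.09], [-1.27, 1.32], [0.08, 2.57], [-1.32, 4.46], [0.12, 2], [-2.74, 2.74]. Speed limits (rad/s): [2.22, 2.22, 3.01, 3.01, 3.14, 3.14, 3.14].

INTERFACE

Orientations are given as a rotation vector (axis times angle).
In Python, from cell import arm, vision, job, cut_out gives the robot as it stands. The module is installed in compiled form; this text tells all that it offers.
- The arm moves only by the tool play_rows, never from a script. Its argument "increments" is text: rows parted by semicolons, each of 5 numbers parted by spaces: the shift along the tool's x, y, z in cm, then the turn about the tool's z in degrees, then the opening, from -1 (shut) to 1 (fully open), so that 0 is half open. A call has 1 to 5 rows; each row shifts and turns the commanded pose from where the row before left it, along the tool's axes as they then stand; what a row does not reach is not made up. A row lasts 1/12 s, in which the tool goes at most 41.7 mm and 7.16 degrees, less where a joint would pass 70% of its speed; a pose out of reach is approached as far as the arm can. A call is refused whole if a number of a shift passes 4.17 or a number of a turn 7.16, either way. A call with a gripper value outside its range is refused whole. The fingers move at their own pace and stop on an object; "grip_force" is the grip in N (left out, the last holds). Time passes only in rows, so rows that do not move let the fingers close. It gives the time, the measured TCP pose, the force, the opening and the grip force at its end, in the units of the state.
- arm.observe(): the state, without advancing time (a new reading comes with each control period).
- vision.get_image(name): name is "side" or "top" or "wrist"; returns a dict with "frame" (400x640x3 uint8, red, green, blue), "z_map" (400x640 float32, m along the optical axis (not along the pixel's ray), 0 where there is no reading), "mtx" (3x3 intrinsics, pixels), "cam_to_world" (4x4, takes a point from camera to world coordinates). Camera axes: x right, y up, looking along -z (the intrinsics and any distortion apply to the point x, -y, -z); pixel columns grow to the right and rows downward; lengths in m; the calibration is good to about 2 mm. The wrist camera is an equidistant fisheye: a pixel r from the principal point sees the ray r / f radians off the axis. A picture is of the moment at which its call begins.
- job.sign_off(): hands the job in; it is judged then, once.
Trained networks look in a picture, given as the dict that the camera call returned (one of the last four; its "shot" number tells which), for a name from the list of things; names that differ only in an ending like _2 or _b are one class to them, and where a whole thing is asked for, a point or a joint stands for the part that bears it (a point fixed in the world has none). Each returns a list of dicts, best first, with "confidence" (0 to 1); they miss things now and then, are a little off and sometimes report something else, mostly with a low value. They report only what shows in the picture. A call takes as long as a camera call. They do not tell look-alikes from the thing itself.
- cut_out(query, picture): "mask" (400x640 bool, what is visible of it) and "point" ([row, column] in pixels, amid what is visible of it).
The state is a dict: "clock": time; "joints": joint angles; "dq": joint speeds; "joint_efforts": joint torques, N m; "position": TCP position; "ee_rot": TCP orientation; "force": force on the tool from outside, world axes, zero at the start; "ft_torque": the same for the moment, N m; "width": opening from 0.0 (shut) to 1.0 (fully open); "gripper_force": force on a finger pad.
Only numpy, scipy, OpenCV 4.12 (cv2) and the standard library are available. Lean on these libraries where they do the work, as an engineer would, in place of code of your own. Each camera call takes 0.05 s, during which the arm holds its last target. There are 200 camera calls.

## Working session

There is one attempt and no reset: what is moved stays moved. The work goes in short steps, Python scripts to look and compute and a tool call to move; the robot and the scene stay as the last step left them, time stands still between calls to the robot, and variables do not carry over. Pictures are saved under pics/ and viewed, at most 10 in all, crops included, and the job is handed in when it is done.

Besides the shell and the picture viewer there is one more tool, called after ">>>" by a JSON object that holds its "api" and its "payload". play_rows: Moves the arm, as the interface text tells. Its arguments: {"type":"object","properties":{"increments":{"type":"string"},"grip_force":{"type":"number"}},"required":["increments"]}

```bash
mkdir -p pics; cat > h.py <<'E'
import numpy as np, cv2
from cell import arm, vision, job, cut_out
def save(im,n): cv2.imwrite('pics/'+n,im['frame'][:,:,::-1])
def pts(im,mask=None):
    z=im['z_map']; K=im['mtx']; r,c=np.nonzero((z>0)&(mask if mask is not None else True))
    d=z[r,c]; p=np.stack([(c-K[0,2])/K[0,0]*d,-(r-K[1,2])/K[1,1]*d,-d,np.ones_like(d)])
    return (im['cam_to_world']@p)[:3].T, r, c
E
python3 - <<'E'
from h import *
s=arm.observe(); print(arm.hold_point_z,s['position'],s['ee_rot'],s['clock'])
for n in('top','side'):
    im=vision.get_image(n); save(im,n+'1.png'); print(n,im['cam_to_world'].round(3).tolist(),im['mtx'].round(1).tolist())
    for q in ('clamp','jaw_grip','pad_face','specimen_mid','spacer0_mid'):
        for d in cut_out(q,im):
            P,_,_=pts(im,d['mask'])
            if len(P): print(q,round(d['confidence'],2),np.array(d['point']).round(),len(P),np.median(P,0).round(3),np.percentile(P,2,0).round(3),np.percentile(P,98,0).round(3))
E
```

```text
0.0188 [ 0.23434056 -0.5788625   0.22595034] [-3.08218933e+00 -6.00293723e-01  6.84464356e-04] 0.0
top [[0.02, 0.991, -0.129, 0.401], [-1.0, 0.021, 0.008, 0.124], [0.01, 0.129, 0.992, 1.281], [0.0, 0.0, 0.0, 1.0]] [[433.6, 0.0, 310.2], [0.0, 433.6, 192.2], [0.0, 0.0, 1.0]]
clamp 0.62 [192. 388.] 2020 [ 0.566 -0.113  0.014] [ 0.52  -0.247  0.002] [ 0.631 -0.021  0.101]
jaw_grip 0.53 [194. 376.] 267 [ 0.557 -0.067  0.058] [ 0.539 -0.092  0.018] [ 0.586 -0.051  0.109]
jaw_grip 0.35 [261. 336.] 753 [0.365 0.036 0.015] [ 0.325 -0.002  0.002] [0.405 0.077 0.019]
jaw_grip 0.21 [189. 410.] 24 [ 0.565 -0.178  0.054] [ 0.558 -0.182  0.028] [ 0.575 -0.174  0.059]
pad_face 0.46 [189. 413.] 60 [ 0.579 -0.178  0.054] [ 0.559 -0.184  0.026] [ 0.606 -0.169  0.061]
specimen_mid 0.45 [190. 404.] 183 [ 0.579 -0.155  0.058] [ 0.562 -0.172  0.013] [ 0.604 -0.143  0.064]
spacer0_mid 0.49 [234. 293.] 102 [0.444 0.159 0.054] [0.436 0.139 0.008] [0.453 0.181 0.059]
side [[0.917, 0.302, -0.261, 0.246], [-0.399, 0.665, -0.631, -0.585], [-0.017, 0.683, 0.73, 0.934], [0.0, 0.0, 0.0, 1.0]] [[520.4, 0.0, 329.8], [0.0, 520.4, 207.5], [0.0, 0.0, 1.0]]
clamp 0.56 [315. 390.] 3790 [ 0.555 -0.117  0.014] [ 0.516 -0.25   0.004] [ 0.622 -0.024  0.101]
jaw_grip 0.63 [294. 377.] 702 [ 0.555 -0.081  0.059] [ 0.536 -0.094  0.02 ] [ 0.585 -0.059  0.109]
pad_face 0.64 [330. 412.] 233 [ 0.578 -0.181  0.051] [ 0.556 -0.186  0.022] [ 0.603 -0.172  0.059]
specimen_mid 0.67 [235. 285.] 293 [0.44  0.148 0.041] [0.434 0.136 0.   ] [0.451 0.18  0.058]
specimen_mid 0.56 [320. 407.] 308 [ 0.571 -0.16   0.059] [ 0.56  -0.174  0.021] [ 0.592 -0.145  0.063]
specimen_mid 0.27 [294. 271.] 1222 [0.361 0.033 0.015] [ 0.322 -0.006  0.009] [0.4   0.075 0.019]
spacer0_mid 0.75 [235. 286.] 318 [0.44  0.15  0.042] [ 0.434  0.136 -0.001] [0.452 0.182 0.058]
spacer0_mid 0.59 [246. 249.] 429 [0.356 0.161 0.036] [ 0.339  0.143 -0.   ] [0.377 0.215 0.058]
```

```bash
python3 - <<'E'
import cv2
a=cv2.imread('pics/top1.png');b=cv2.imread('pics/side1.png')
cv2.imwrite('pics/c1.png',cv2.resize(a[140:300,220:450],None,fx=3.4,fy=3.4,interpolation=2))
cv2.imwrite('pics/c2.png',cv2.resize(b[150:380,190:490],None,fx=2.6,fy=2.6,interpolation=2))
E
```

```text
(no output)
```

View pics/c1.png

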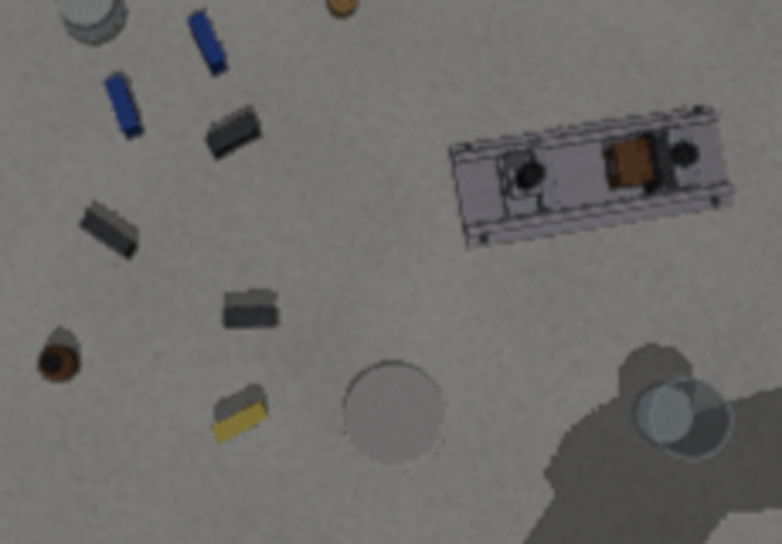

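View pics/c2.png

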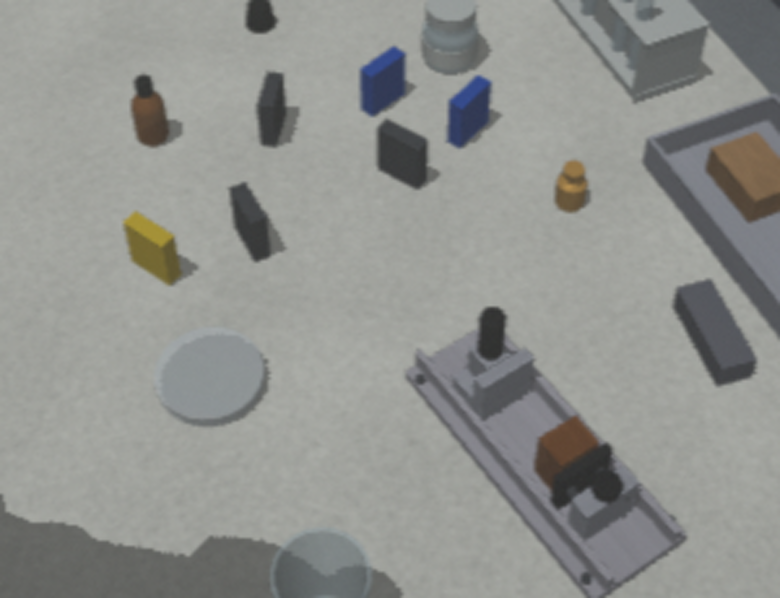

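Dark spacers, in top-image pixels: A (288,179), B (252,208), C (293,231). The yellow one at about (291,264) and the blue ones at about (256,171) and (281,152) are the look-alikes to leave. In c2, the side crop, the same three show dark grey. The jaw, gap, specimen and pad run left to right in the top image.

```bash
python3 - <<'E'
from h import *
T=vision.get_image('top');S=vision.get_image('side')
allp=[];col=[]
for im in(T,S):
    P,r,c=pts(im); allp.append(P);col.append(im['frame'][r,c].astype(int))
P=np.vstack(allp);C=np.vstack(col);src=np.r_[np.zeros(len(allp[0])),np.ones(len(allp[1]))]
dark=(C.max(1)<95)&(np.ptp(C,axis=1)<25)
for x,y in((.52,.16),(.44,.16),(.36,.18),(.36,.27),(.44,.27)):
  for k in (0,1):
    m=dark&(src==k)&(np.hypot(P[:,0]-x,P[:,1]-y)<.045)&(P[:,2]>.05)&(P[:,2]<.066)
    if m.sum()>5: print('sp',k,m.sum(),P[m].mean(0).round(4),cv2.minAreaRect((P[m][:,:2]*1000).astype(np.float32)))
m=(abs(P[:,0]-.57)<.1)&(P[:,1]<.02)&(P[:,1]>-.29)
def g(lo,hi,n):
  for k in(0,1):
    q=m&(src==k)&(P[:,2]>lo)&(P[:,2]<hi); print(n,k,q.sum(),P[q].mean(0).round(4) if q.any() else'',cv2.minAreaRect((P[q][:,:2]*1000).astype(np.float32)) if q.sum()>3 else'')
g(.008,.04,'bed')
g(.026,.034,'walls');g(.09,.115,'handle')
am=(C[:,0]>C[:,2]+35)
for k in(0,1):
    q=m&am&(src==k)&(P[:,2]>.055); print('spec',P[q].mean(0).round(4),q.sum(),cv2.minAreaRect((P[q][:,:2]*1000).astype(np.float32)))
q=m&(P[:,1]<-.165); print('max z stop side',np.percentile(P[q][:,2],[90,99,100]))
E
```

```text
sp 0 90 [0.4454 0.1589 0.0545] ((445.3294677734375, 159.7464141845703), (15.748331069946289, 43.272605895996094), 4.59595251083374)
sp 1 112 [0.4429 0.1568 0.0552] ((442.6873474121094, 157.9607696533203), (16.427505493164062, 45.251190185546875), 5.626295566558838)
bed 0 1772 [ 0.5711 -0.1254  0.0176] ((583.8916625976562, -134.5245361328125), (246.7787322998047, 165.11276245117188), 84.66259765625)
bed 1 3436 [ 0.5636 -0.15    0.0183] ((572.273681640625, -132.57339477539062), (91.60424041748047, 236.4243927001953), 10.48828411102295)
walls 0 404 [ 0.5726 -0.1244  0.0298] ((574.5882568359375, -132.998779296875), (70.54244995117188, 232.6398162841797), 10.527787208557129)
walls 1 764 [ 0.5632 -0.1451  0.0297] ((571.6971435546875, -132.9291534423828), (71.75605010986328, 235.28619384765625), 10.46688175201416)
handle 0 45 [ 0.5615 -0.066   0.1064] ((561.9989013671875, -66.50933837890625), (18.02519989013672, 17.614601135253906), 52.369686126708984)
handle 1 112 [ 0.5585 -0.0698  0.1036] ((559.6553955078125, -66.88439178466797), (21.868793487548828, 17.964101791381836), 67.09649658203125)
spec [ 0.5808 -0.1575  0.0596] 94 ((580.6067504882812, -158.8914794921875), (33.167625427246094, 26.27446174621582), 6.202208042144775)
spec [ 0.5782 -0.1596  0.0597] 215 ((577.9614868164062, -159.0194091796875), (35.23455810546875, 26.463232040405273), 8.098798751831055)
max z stop side [0.03576656 0.06296935 0.06797491]
```

```bash
cat >> h.py <<'E'
from scipy.spatial.transform import Rotation as R
def yaw(s):
    x=R.from_rotvec(s['ee_rot']).as_matrix()[:,0]; return np.degrees(np.arctan2(x[1],x[0]))
def plan(x,y,z,yw,vmax=3.7,start=None):
    s=arm.observe(); p,y0=(s['position'],yaw(s)) if start is None else start
    d=(np.array([x,y,z])-p)*100; t=(yw-y0+180)%360-180
    n=int(max(1,np.ceil(np.linalg.norm(d)/vmax),np.ceil(abs(t)/6.8)))
    rows=[]
    for i in range(n):
        a=np.radians(y0+t*(i+.5)/n); dx,dy,dz=d/n
        c,q=np.cos(a),np.sin(a)
        rows.append("%.2f %.2f %.2f %.1f"%(c*dx+q*dy, q*dx-c*dy, -dz, -t/n))
    print('from',np.round(p,4),round(y0,2),'n',n); print(' ; '.join(rows))
E
python3 - <<'E'
from h import *
T=vision.get_image('top');S=vision.get_image('side')
for im in(T,S):
    P,r,c=pts(im);C=im['frame'][r,c].astype(int)
    m=(C.max(1)<110)&(np.ptp(C,axis=1)<25)&(P[:,2]>.049)&(P[:,2]<.066)&(P[:,1]>.1)&(P[:,0]>.3)
    Q=P[m]; img=np.zeros((400,400),np.uint8); ij=((Q[:,:2]-[.3,.0])*500).astype(int); ok=((ij>=0)&(ij<400)).all(1)
    img[ij[ok,0],ij[ok,1]]=255; n,l=cv2.connectedComponents(cv2.dilate(img,np.ones((5,5))))
    for k in range(1,n):
        q=Q[ok][l[ij[ok,0],ij[ok,1]]==k]
        if len(q)>15: print(len(q),q.mean(0).round(3),[np.round(v,1) for v in cv2.minAreaRect((q[:,:2]*1000).astype(np.float32))])
plan(.444,.159,.19,5)
E
```

```text
90 [0.445 0.159 0.055] [array([445.3, 159.7]), array([15.6, 43.3]), np.float64(4.9)]
90 [0.511 0.282 0.055] [array([511.5, 282. ]), array([45.4, 14.9]), np.float64(57.7)]
90 [0.6   0.179 0.055] [array([600. , 179.3]), array([16.3, 45.1]), np.float64(29.8)]
19 [0.691 0.296 0.059] [array([690.7, 298.8]), array([11.1, 39.1]), np.float64(17.7)]
129 [0.443 0.157 0.055] [array([443.5, 158.8]), array([17.1, 46.9]), np.float64(4.8)]
96 [0.51  0.279 0.055] [array([509.9, 280.8]), array([46.9, 15.3]), np.float64(56.3)]
129 [0.597 0.176 0.054] [array([598.5, 177.5]), array([20.5, 45.9]), np.float64(31.2)]
36 [0.712 0.284 0.059] [array([713.5, 284.2]), array([26.7,  6.8]), np.float64(6.6)]
123 [0.873 0.172 0.058] [array([877.5, 171.1]), array([12. , 70.7]), np.float64(83.8)]
from [ 0.2346 -0.5793  0.2268] 22.04 n 21
2.22 -2.90 0.18 0.8 ; 2.18 -2.93 0.18 0.8 ; 2.14 -2.96 0.18 0.8 ; 2.10 -2.99 0.18 0.8 ; 2.06 -3.02 0.18 0.8 ; 2.01 -3.05 0.18 0.8 ; 1.97 -3.08 0.18 0.8 ; 1.93 -3.11 0.18 0.8 ; 1.88 -3.13 0.18 0.8 ; 1.84 -3.16 0.18 0.8 ; 1.79 -3.19 0.18 0.8 ; 1.75 -3.21 0.18 0.8 ; 1.70 -3.23 0.18 0.8 ; 1.65 -3.26 0.18 0.8 ; 1.61 -3.28 0.18 0.8 ; 1.56 -3.30 0.18 0.8 ; 1.51 -3.33 0.18 0.8 ; 1.47 -3.35 0.18 0.8 ; 1.42 -3.37 0.18 0.8 ; 1.37 -3.39 0.18 0.8 ; 1.32 -3.41 0.18 0.8
```

>>> {"api": "play_rows", "payload": {"increments": "2.2 -2.9 0.1 0.8 1; 2.2 -2.9 0.1 0.8 1; 2.1 -3.0 0.1 0.8 1; 2.1 -3.0 0.1 0.8 1; 2.1 -3.0 0.1 0.8 1", "grip_force": 40}}

```text
clock: 1.22
position: [0.2834, -0.4021, 0.2221]
ee_rot: [3.102, 0.49, 0.001]
force: [0.5, 0.5, 1.2]
width: 1.0
gripper_force: 0.0
```

>>> {"api": "play_rows", "payload": {"increments": "2.0 -3.0 0.1 0.8 1; 2.0 -3.1 0.1 0.8 1; 1.9 -3.1 0.1 0.8 1; 1.9 -3.1 0.1 0.8 1; 1.8 -3.2 0.1 0.8 1"}}

```text
clock: 1.63
position: [0.3317, -0.2258, 0.217]
ee_rot: [3.117, 0.383, 0.001]
force: [1.1, 0.1, 0.3]
width: 1.0
gripper_force: 0.0
```

>>> {"api": "play_rows", "payload": {"increments": "1.8 -3.2 0.1 0.8 1; 1.8 -3.2 0.1 0.8 1; 1.7 -3.2 0.2 0.8 1; 1.7 -3.3 0.2 0.8 1; 1.6 -3.3 0.2 0.8 1"}}

```text
clock: 2.05
position: [0.3808, -0.0489, 0.2091]
ee_rot: [3.129, 0.273, 0.002]
force: [0.8, 0.1, 0.1]
width: 0.997
gripper_force: 0.0
```

>>> {"api": "play_rows", "payload": {"increments": "1.6 -3.3 0.2 0.8 1; 1.5 -3.3 0.2 0.8 1; 1.5 -3.3 0.2 0.8 1; 1.4 -3.4 0.2 0.8 1; 1.4 -3.4 0.2 0.8 1"}}

```text
clock: 2.47
position: [0.4294, 0.1273, 0.1989]
ee_rot: [3.137, 0.164, 0.001]
force: [0.7, -0.1, -0.9]
width: 1.002
gripper_force: 0.0
```

```bash
python3 - <<'E'
from h import *
s=arm.observe(); print(s['clock'],s['position'],yaw(s),s['joints'])
im=vision.get_image('wrist'); save(im,'w1.png'); print(im['mtx'],im['cam_to_world'].round(3))
plan(.4445,.159,.12,5)
E
```

```text
2.4667 [0.42943075 0.12725779 0.19889495] 5.9793711581815 [ 0.02453852  0.22169097 -0.50488689  1.98994768  0.13058707  0.96019831
 -2.01145041]
[[309.70691629   0.         327.3482088 ]
 [  0.         309.70691629 197.10425107]
 [  0.           0.           1.        ]] [[ 0.105  0.955  0.279  0.505]
 [-0.995  0.1    0.029  0.135]
 [ 0.    -0.28   0.96   0.357]
 [ 0.     0.     0.     1.   ]]
from [0.431  0.135  0.1993] 6.27 n 3
0.53 -0.75 2.64 0.4 ; 0.53 -0.75 2.64 0.4 ; 0.52 -0.75 2.64 0.4
```

View pics/w1.png

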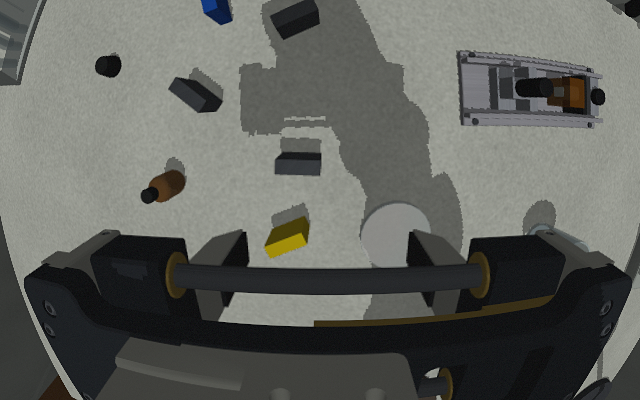

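The wrist view shows dark spacer C at (298,162), with the yellow one below it at (287,237). C is the one to grip, so I'll refine it with wrist depth.

```bash
cat >> h.py <<'E'
def wpts(im):
    z=im['z_map'];K=im['mtx'];r,c=np.nonzero(z>0);d=z[r,c]
    u=(c-K[0,2])/K[0,0];v=(r-K[1,2])/K[1,1];th=np.hypot(u,v);k=th<1.3
    r,c,d,u,v,th=[a[k] for a in(r,c,d,u,v,th)]; f=np.tan(th)/np.maximum(th,1e-9)*d
    p=np.stack([u*f,-v*f,-d,np.ones_like(d)]);return (im['cam_to_world']@p)[:3].T,im['frame'][r,c].astype(int)
def spacer(x,y,rad=.04,z0=.047,z1=.066):
    im=vision.get_image('wrist');P,C=wpts(im)
    m=(np.hypot(P[:,0]-x,P[:,1]-y)<rad)&(P[:,2]>z0)&(P[:,2]<z1)&(np.ptp(C,axis=1)<30)
    print(m.sum(),P[m].mean(0).round(4),[np.round(v,1) for v in cv2.minAreaRect((P[m][:,:2]*1000).astype(np.float32))]); return im
E
python3 - <<'E'
from h import *
spacer(.4445,.159); s=arm.observe(); print(s['clock'],s['position']); plan(.4445,.159,.1,5)
E
```

```text
770 [0.4456 0.159  0.0546] [array([445.2, 159.2]), array([17.1, 45.4]), np.float64(4.7)]
2.5667 [0.4300749  0.13173184 0.19907686]
from [0.4301 0.1317 0.1991] 6.43 n 3
0.58 -0.85 3.30 0.5 ; 0.57 -0.86 3.30 0.5 ; 0.56 -0.86 3.30 0.5
```

>>> {"api": "play_rows", "payload": {"increments": "0.6 -0.85 3.3 0.5 1; 0.6 -0.85 3.3 0.5 1; 0.55 -0.85 3.3 0.5 1; 0 0 0 0 1; 0 0 0 0 1"}}

```text
clock: 2.98
position: [0.443, 0.1521, 0.0989]
ee_rot: [3.138, 0.127, -0.006]
force: [0.4, -1.0, 0.4]
width: 1.001
gripper_force: 0.0
```

```bash
python3 - <<'E'
from h import *
plan(.4452,.1592,.026,4.8)
E
```

```text
from [0.443  0.1521 0.0989] 4.62 n 2
0.14 -0.34 3.65 -0.1 ; 0.14 -0.34 3.65 -0.1
```

>>> {"api": "play_rows", "payload": {"increments": "0.28 -0.68 1.3 0 1; 0 0 3.0 0 1; 0 0 3.0 0 1; 0 0 0 0 -0.2; 0 0 0 0 -1"}}

```text
clock: 3.4
position: [0.4464, 0.1588, 0.0279]
ee_rot: [3.138, 0.124, -0.001]
force: [0.7, 0.7, 0.5]
width: 0.901
gripper_force: 0.0
```

>>> {"api": "play_rows", "payload": {"increments": "0 0 0 0 -1; 0 0 0 0 -1; 0 0 0 0 -1; 0 0 0 0 -1; 0 0 0 0 -1"}}

```text
clock: 3.82
position: [0.4469, 0.1596, 0.0275]
ee_rot: [-3.139, -0.124, -0.002]
force: [-0.0, -0.0, -0.9]
width: 0.541
gripper_force: 0.0
```

```bash
python3 - <<'E'
from h import *
s=arm.observe(); print(s['width'],s['gripper_force'])
p=s['position'].copy() if hasattr(s['position'],'copy') else np.array(s['position'])
q=np.array(p)+[0,0,.1]
print(q,yaw(s)); plan(.567,-.09,.155,100.5,start=(q,yaw(s)))
E
```

```text
0.5407638814155532 0.0
[0.44688258 0.15963088 0.12751501] 4.534478002681508
from [0.4469 0.1596 0.1275] 4.53 n 15
0.57 1.76 -0.18 -6.4 ; 0.37 1.81 -0.18 -6.4 ; 0.17 1.84 -0.18 -6.4 ; -0.04 1.85 -0.18 -6.4 ; -0.25 1.83 -0.18 -6.4 ; -0.45 1.79 -0.18 -6.4 ; -0.64 1.73 -0.18 -6.4 ; -0.83 1.65 -0.18 -6.4 ; -1.01 1.55 -0.18 -6.4 ; -1.18 1.42 -0.18 -6.4 ; -1.33 1.28 -0.18 -6.4 ; -1.46 1.13 -0.18 -6.4 ; -1.58 0.96 -0.18 -6.4 ; -1.68 0.77 -0.18 -6.4 ; -1.75 0.58 -0.18 -6.4
```

>>> {"api": "play_rows", "payload": {"increments": "0 0 0 0 -1; 0 0 0 0 -1; 0 0 -2 0 -1; 0 0 -4 0 -1; 0 0 -4 0 -1"}}

```text
clock: 4.23
position: [0.4448, 0.1592, 0.1269]
ee_rot: [3.138, 0.126, -0.007]
force: [2.4, -0.2, -1.6]
width: 0.501
gripper_force: 40.0
```

```bash
python3 - <<'E'
from h import *
s=arm.observe(); print(s['width'],s['gripper_force'],s['force'])
plan(.5728,-.1344,.155,100.5)
E
```

```text
0.5014979089229135 39.999765157699585 [ 2.35690252 -0.18740413 -1.55199103]
from [0.4448 0.1592 0.1269] 4.59 n 15
0.58 2.05 -0.19 -6.4 ; 0.35 2.11 -0.19 -6.4 ; 0.11 2.13 -0.19 -6.4 ; -0.13 2.13 -0.19 -6.4 ; -0.36 2.10 -0.19 -6.4 ; -0.60 2.05 -0.19 -6.4 ; -0.82 1.97 -0.19 -6.4 ; -1.03 1.87 -0.19 -6.4 ; -1.24 1.74 -0.19 -6.4 ; -1.42 1.59 -0.19 -6.4 ; -1.59 1.42 -0.19 -6.4 ; -1.74 1.24 -0.19 -6.4 ; -1.87 1.04 -0.19 -6.4 ; -1.97 0.82 -0.19 -6.4 ; -2.05 0.60 -0.19 -6.4
```

>>> {"api": "play_rows", "payload": {"increments": "0.6 2.05 -0.2 -6.4 -1; 0.35 2.1 -0.2 -6.4 -1; 0.1 2.15 -0.2 -6.4 -1; -0.15 2.15 -0.2 -6.4 -1; -0.35 2.1 -0.2 -6.4 -1"}}

```text
clock: 4.65
position: [0.4835, 0.0581, 0.1368]
ee_rot: [2.98, 0.993, -0.001]
force: [1.2, 0.4, -1.9]
width: 0.497
gripper_force: 40.0
```

>>> {"api": "play_rows", "payload": {"increments": "-0.6 2.05 -0.2 -6.4 -1; -0.8 1.95 -0.2 -6.4 -1; -1.05 1.85 -0.2 -6.4 -1; -1.25 1.75 -0.2 -6.4 -1; -1.4 1.6 -0.2 -6.4 -1"}}

```text
clock: 5.07
position: [0.5205, -0.0418, 0.1467]
ee_rot: [-2.591, -1.776, 0.001]
force: [-0.4, 0.4, -0.8]
width: 0.498
gripper_force: 40.0
```

>>> {"api": "play_rows", "payload": {"increments": "-1.6 1.4 -0.2 -6.4 -1; -1.75 1.25 -0.2 -6.4 -1; -1.85 1.05 -0.2 -6.4 -1; -1.95 0.8 -0.2 -6.4 -1; -2.05 0.6 -0.2 -6.4 -1"}}

```text
clock: 5.48
position: [0.5574, -0.1415, 0.1566]
ee_rot: [-2.001, -2.421, 0.001]
force: [1.4, 0.1, -1.1]
width: 0.497
gripper_force: 40.0
```

>>> {"api": "play_rows", "payload": {"increments": "0 0 0 0 -1; 0 0 0 0 -1; 0 0 0 0 -1"}}

```text
clock: 5.73
position: [0.5572, -0.1398, 0.1564]
ee_rot: [-2.009, -2.414, -0.0]
force: [-0.1, 0.3, -1.2]
width: 0.496
gripper_force: 40.0
```

```bash
python3 - <<'E'
from h import *
s=arm.observe(); print(s['clock'],s['joints'],s['gripper_force'])
im=vision.get_image('wrist'); save(im,'w2.png')
plan(.5728,-.1344,.1,100.5)
E
```

```text
5.7333 [ 0.70685308  0.55178772 -0.80369806  1.73736952  0.44982363  1.04774345
 -0.07095635] 39.99969005584717
from [ 0.5572 -0.1393  0.1566] 100.54 n 2
0.10 0.81 2.83 0.0 ; 0.10 0.81 2.83 0.0
```

View pics/w2.png

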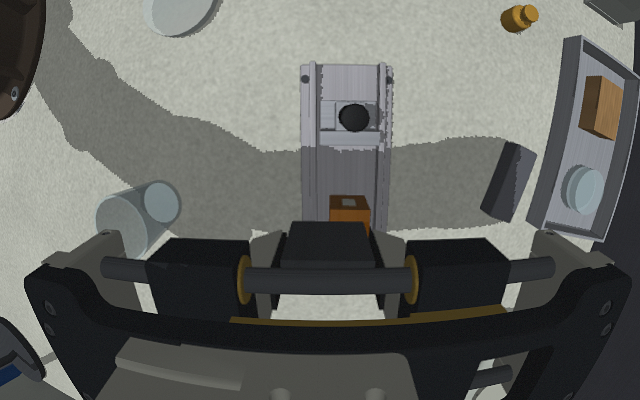

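The wrist view shows the jaw handle at (354,117), the empty trough gap below it, the specimen at (349,212) and the held spacer at (328,243). I'll refine the clamp frame from depth.

```bash
python3 - <<'E'
from h import *
im=vision.get_image('wrist');P,C=wpts(im)
u=np.array([np.sin(np.radians(10.5)),-np.cos(np.radians(10.5))]);v=np.array([-u[1],u[0]])
O=np.array([.5757,-.1501]); 
a=(P[:,:2]-O)@u*1000; b=(P[:,:2]-O)@v*1000; z=P[:,2]*1000
def rep(n,m):
    if m.sum(): print(n,m.sum(),'a',np.percentile(a[m],[1,50,99]).round(1),'b',np.percentile(b[m],[1,50,99]).round(1),'z',np.median(z[m]).round(1))
reg=(abs(b)<60)&(a>-150)&(a<60)
rep('plate end',reg&(z>8)&(z<16)&(a<-60))
for s in(-1,1):
  w=reg&(abs(z-30)<2.5)&(b*s>20); rep('wall',w)
  print(np.degrees(np.arctan(np.polyfit(a[w],b[w],1)[0])))
rep('jawtop',reg&(abs(z-62)<2.5)&(a<-30))
f=reg&(z>34)&(z<57)&(a>-80)&(a<-30)&(abs(b)<24); rep('jawface',f)
h=reg&(z>100)&(z<112)&(a<-40); rep('handle',h)
am=reg&(C[:,0]>C[:,2]+35); rep('spec',am); rep('spectop',am&(z>57)&(z<63)); rep('specface',am&(z>20)&(z<52))
E
```

```text
plate end 3567 a [-133.7 -110.6  -62.3] b [-42.6  -2.2  46.2] z 11.9
wall 1129 a [-132.5  -58.3   15.8] b [-33.3 -30.  -21. ] z 29.7
-0.17529407318988346
wall 1116 a [-132.5  -61.8   25.9] b [22.4 33.5 36.8] z 29.8
0.25351550502638076
jawtop 1116 a [-95.5 -67.6 -60.2] b [-22.9  -2.8  26.1] z 62.0
jawface 64 a [-79.8 -71.8 -71.1] b [-22.5 -11.7  23.3] z 36.4
handle 667 a [-92.6 -83.8 -74.4] b [-7.3  1.6 10.9] z 107.7
spec 2908 a [-48.  -35.7  10.7] b [-41.3   4.2  35.5] z 248.0
spectop 510 a [-4.   1.7 18.2] b [-14.6   5.4  20.5] z 59.9
specface 41 a [-4.8 -4.1 -3.3] b [-13.7  -4.5  19.9] z 41.0
```

```bash
python3 - <<'E'
from h import *
plan(.5743,-.1331,.1,100.5)
E
```

```text
from [ 0.5573 -0.1392  0.1567] 100.57 n 2
0.14 0.89 2.84 0.0 ; 0.14 0.89 2.84 0.0
```

>>> {"api": "play_rows", "payload": {"increments": "0.14 0.9 0 0 -1; 0.14 0.9 2 0 -1; 0 0 3.6 0 -1; 0 0 0 0 -1; 0 0 0 0 -1"}}

```text
clock: 6.25
position: [0.5739, -0.1334, 0.0996]
ee_rot: [-2.004, -2.415, 0.003]
force: [0.7, -0.1, -0.4]
width: 0.496
gripper_force: 40.0
```

```bash
python3 - <<'E'
from h import *
plan(.5743,-.1331,.041,100.5,vmax=2)
E
```

```text
from [ 0.5739 -0.1334  0.0996] 100.62 n 3
0.01 0.02 1.95 0.0 ; 0.01 0.02 1.95 0.0 ; 0.01 0.02 1.95 0.0
```

>>> {"api": "play_rows", "payload": {"increments": "0 0 2 0 -1; 0 0 2 0 -1; 0 0 1.85 0 -1; 0 0 0 0 -1; 0 0 0 0 -1"}}

```text
clock: 6.67
position: [0.5753, -0.1341, 0.0434]
ee_rot: [2.008, 2.416, 0.0]
force: [-0.4, 0.7, -0.3]
width: 0.498
gripper_force: 40.0
```

>>> {"api": "play_rows", "payload": {"increments": "0 0 0 0 0.4; 0 0 0 0 0.4; 0 0 0 0 0.4; 0 0 0 0 0.4; 0 0 0 0 0.4"}}

```text
clock: 7.08
position: [0.5751, -0.1345, 0.0429]
ee_rot: [2.008, 2.415, 0.0]
force: [0.3, -0.0, -0.3]
width: 0.698
gripper_force: 0.0
```

>>> {"api": "play_rows", "payload": {"increments": "0 0 -2 0 0.4; 0 0 -4 0 0.6; 0 0 -4 0 1; 0 0 -2 0 1; 0 0 0 0 1"}}

```text
clock: 7.5
position: [0.5777, -0.1339, 0.1678]
ee_rot: [2.003, 2.411, 0.007]
force: [0.5, 1.0, -0.2]
width: 0.943
gripper_force: 0.0
```

```bash
cat >> h.py <<'E'
u=np.array([np.sin(np.radians(10.5)),-np.cos(np.radians(10.5))]);v=np.array([-u[1],u[0]]);O=np.array([.5774,-.1498])
def W(a,b=0): return np.round(O+(a*u+b*v)/1000,4)
def clampview(im,names=True):
    P,C=wpts(im) if 'w' in str(im.get('n','w')) else pts(im)
    a=(P[:,:2]-O)@u*1000; b=(P[:,:2]-O)@v*1000; z=P[:,2]*1000
    def rep(n,m):
        if m.sum()>3: print(n,m.sum(),'a',np.percentile(a[m],[1,50,99]).round(1),'b',np.percentile(b[m],[1,50,99]).round(1),'z',np.median(z[m]).round(1))
    reg=(abs(b)<40)&(a>-150)&(a<60); am=C[:,0]>C[:,2]+35
    rep('handle',reg&(z>100)&(z<112)&(a<-40)); rep('spectop',reg&am&(z>57)&(z<63))
    rep('spacers',reg&(z>64)&(z<70)&(a<20)&(a>-58)&~am)
E
python3 - <<'E'
from h import *
s=arm.observe(); print(s['clock'],s['position'],s['joints'][6])
im=vision.get_image('wrist');save(im,'w3.png');clampview(im)
plan(.599,.178,.16,30.5)
E
```

```text
7.5 [ 0.57771224 -0.13391021  0.16776508] -0.07783594192162951
handle 598 a [-92.5 -83.4 -74.2] b [-8.4  0.1  9.1] z 107.7
spectop 1037 a [-3.1  9.8 23.3] b [-15.5   2.1  18.7] z 59.9
spacers 931 a [-22.1 -14.5  -6.2] b [-20.6   1.3  23.9] z 66.9
from [ 0.5764 -0.1344  0.1652] 100.52 n 11
2.79 0.57 0.05 6.4 ; 2.84 0.25 0.05 6.4 ; 2.85 -0.06 0.05 6.4 ; 2.82 -0.38 0.05 6.4 ; 2.76 -0.69 0.05 6.4 ; 2.67 -0.99 0.05 6.4 ; 2.54 -1.28 0.05 6.4 ; 2.39 -1.55 0.05 6.4 ; 2.20 -1.81 0.05 6.4 ; 1.98 -2.04 0.05 6.4 ; 1.75 -2.25 0.05 6.4
```

View pics/w3.png

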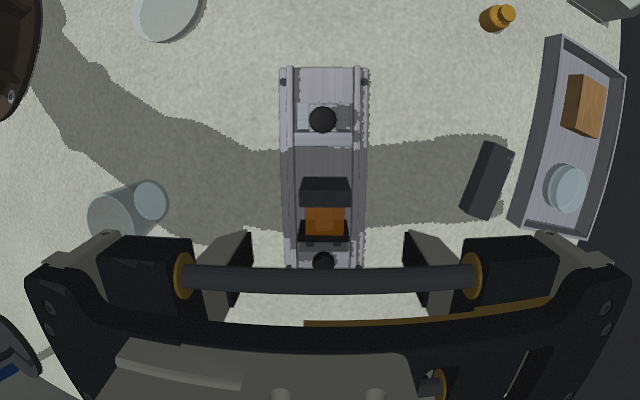

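Spacer 1 stands upright in the trough at (325,188), next to the specimen at (325,220). Next is dark spacer A at world (0.599, 0.178). The two blue look-alikes are about 80 mm or more from it.

>>> {"api": "play_rows", "payload": {"increments": "2.8 0.55 0 6.4 1; 2.85 0.25 0 6.4 1; 2.85 -0.05 0 6.4 1; 2.8 -0.4 0 6.4 1; 2.75 -0.7 0 6.4 1"}}

```text
clock: 7.97
position: [0.5759, 0.0088, 0.1611]
ee_rot: [-2.601, -1.761, 0.003]
force: [-0.1, -0.1, -0.6]
width: 1.001
gripper_force: 0.0
```

>>> {"api": "play_rows", "payload": {"increments": "2.65 -1 0 6.4 1; 2.55 -1.3 0 6.4 1; 2.4 -1.55 0 6.4 1; 2.2 -1.8 0 6.4 1; 2 -2.05 0 6.4 1"}}

```text
clock: 8.38
position: [0.5788, 0.1513, 0.161]
ee_rot: [2.986, 0.976, -0.003]
force: [0.7, 0.8, 0.0]
width: 0.999
gripper_force: 0.0
```

>>> {"api": "play_rows", "payload": {"increments": "1.75 -2.25 0 6 1; 0 0 0 0 1; 0 0 0 0 1; 0 0 0 0 1"}}

```text
clock: 8.72
position: [0.5798, 0.1781, 0.1612]
ee_rot: [3.029, 0.829, -0.003]
force: [0.5, 0.8, -1.3]
width: 0.999
gripper_force: 0.0
```

```bash
python3 - <<'E'
from h import *
spacer(.599,.178); plan(.599,.178,.027,30.5)
E
```

```text
943 [0.6005 0.1789 0.0547] [array([600.5, 178.6]), array([15.8, 45. ]), np.float64(30.3)]
from [0.5801 0.1773 0.1613] 30.54 n 4
0.41 0.23 3.36 0.0 ; 0.41 0.23 3.36 0.0 ; 0.41 0.23 3.36 0.0 ; 0.41 0.23 3.36 0.0
```

>>> {"api": "play_rows", "payload": {"increments": "0.9 0.45 0 0 1; 0.9 0.45 3 0 1; 0 0 3 0 1; 0 0 0 0 1; 0 0 0 0 1"}}

```text
clock: 9.18
position: [0.5993, 0.1782, 0.1009]
ee_rot: [3.03, 0.825, -0.007]
force: [-0.2, -0.5, 0.8]
width: 0.998
gripper_force: 0.0
```

```bash
python3 - <<'E'
from h import *
plan(.6003,.1786,.027,30.4)
E
```

```text
from [0.5993 0.1782 0.1009] 30.47 n 2
0.05 0.01 3.69 0.0 ; 0.05 0.01 3.69 0.0
```

>>> {"api": "play_rows", "payload": {"increments": "0.1 0 2.4 0 1; 0 0 2.5 0 1; 0 0 2.5 0 1; 0 0 0 0 0; 0 0 0 0 -1"}}

```text
clock: 9.6
position: [0.6013, 0.1804, 0.0292]
ee_rot: [3.031, 0.827, -0.001]
force: [0.8, 0.1, 0.5]
width: 0.9
gripper_force: 0.0
```

>>> {"api": "play_rows", "payload": {"increments": "0 0 0 0 -1; 0 0 0 0 -1; 0 0 0 0 -1; 0 0 0 0 -1; 0 0 0 0 -1"}}

```text
clock: 10.02
position: [0.6016, 0.181, 0.029]
ee_rot: [3.031, 0.827, 0.002]
force: [0.6, 0.9, 0.1]
width: 0.542
gripper_force: 0.0
```

>>> {"api": "play_rows", "payload": {"increments": "0 0 0 0 -1; 0 0 -2 0 -1; 0 0 -4 0 -1; 0 0 -4 0 -1; 0 0 -3 0 -1"}}

```text
clock: 10.43
position: [0.6014, 0.1814, 0.1611]
ee_rot: [-3.03, -0.828, -0.002]
force: [0.9, 0.0, -0.9]
width: 0.497
gripper_force: 40.0
```

```bash
python3 - <<'E'
from h import *
s=arm.observe(); print(s['clock'],s['gripper_force'],W(-34))
plan(*W(-34),.155,100.5)
E
```

```text
10.4333 39.99991178512573 [ 0.5712 -0.1164]
from [0.6014 0.1814 0.1611] 30.57 n 11
-1.73 2.10 0.06 -6.4 ; -1.95 1.89 0.06 -6.4 ; -2.15 1.67 0.06 -6.4 ; -2.32 1.42 0.06 -6.4 ; -2.47 1.15 0.06 -6.4 ; -2.58 0.87 0.06 -6.4 ; -2.66 0.58 0.06 -6.4 ; -2.71 0.28 0.06 -6.4 ; -2.72 -0.02 0.06 -6.4 ; -2.70 -0.32 0.06 -6.4 ; -2.65 -0.62 0.06 -6.4
```

>>> {"api": "play_rows", "payload": {"increments": "-1.75 2.1 0 -6.4 -1; -1.95 1.9 0 -6.4 -1; -2.15 1.65 0 -6.4 -1; -2.3 1.4 0 -6.4 -1; -2.45 1.15 0 -6.4 -1"}}

```text
clock: 10.85
position: [0.5795, 0.0457, 0.1582]
ee_rot: [2.68, 1.639, -0.001]
force: [0.6, -1.1, -1.5]
width: 0.495
gripper_force: 40.0
```

>>> {"api": "play_rows", "payload": {"increments": "-2.6 0.85 0 -6.4 -1; -2.65 0.6 0 -6.4 -1; -2.7 0.3 0 -6.4 -1; -2.7 0 0 -6.4 -1; -2.7 -0.3 0 -6.4 -1"}}

```text
clock: 11.27
position: [0.5595, -0.0888, 0.1582]
ee_rot: [-2.125, -2.314, 0.001]
force: [0.0, -0.6, -1.6]
width: 0.499
gripper_force: 40.0
```

>>> {"api": "play_rows", "payload": {"increments": "-2.65 -0.6 0 -6.0 -1; 0 0 0 0 -1; 0 0 0 0 -1; 0 0 0 0 -1"}}

```text
clock: 11.6
position: [0.5561, -0.1139, 0.1582]
ee_rot: [-2.009, -2.414, -0.001]
force: [0.5, 0.2, -0.6]
width: 0.496
gripper_force: 40.0
```

```bash
python3 - <<'E'
from h import *
print(W(-34.5)); plan(*W(-34.5),.1,100.5)
E
```

```text
[ 0.5711 -0.1159]
from [ 0.5561 -0.1139  0.1582] 100.46 n 2
-0.24 0.72 2.91 -0.0 ; -0.24 0.72 2.91 -0.0
```

>>> {"api": "play_rows", "payload": {"increments": "-0.24 0.7 0 0 -1; -0.24 0.75 2 0 -1; 0 0 3 0 -1; 0 0 0 0 -1; 0 0 0 0 -1"}}

```text
clock: 12.02
position: [0.5707, -0.1151, 0.1075]
ee_rot: [-2.004, -2.416, 0.002]
force: [0.2, -0.6, -0.3]
width: 0.498
gripper_force: 40.0
```

```bash
python3 - <<'E'
from h import *
plan(*W(-34.5),.046,100.5,vmax=2)
E
```

```text
from [ 0.5707 -0.1151  0.1075] 100.64 n 4
-0.02 0.01 1.54 0.0 ; -0.02 0.01 1.54 0.0 ; -0.02 0.01 1.54 0.0 ; -0.02 0.01 1.54 0.0
```

>>> {"api": "play_rows", "payload": {"increments": "-0.05 0 2 0 -1; 0 0 2 0 -1; 0 0 1.2 0 -1; 0 0 0.9 0 -1; 0 0 0 0 -1"}}

```text
clock: 12.43
position: [0.571, -0.1167, 0.0466]
ee_rot: [-2.007, -2.416, 0.001]
force: [0.5, -0.1, -1.3]
width: 0.498
gripper_force: 40.0
```

>>> {"api": "play_rows", "payload": {"increments": "0 0 0 0 0.4; 0 0 0 0 0.4; 0 0 0 0 0.4; 0 0 0 0 0.4; 0 0 0 0 0.4"}}

```text
clock: 12.85
position: [0.5718, -0.1171, 0.0478]
ee_rot: [2.008, 2.415, 0.001]
force: [-0.3, -0.2, -0.1]
width: 0.695
gripper_force: 0.0
```

>>> {"api": "play_rows", "payload": {"increments": "0 0 -2 0 0.4; 0 0 -4 0 0.6; 0 0 -4 0 0.4; 0 0 -2 0 0.4; 0 0 0 0 0.4"}}

```text
clock: 13.27
position: [0.5743, -0.1164, 0.1728]
ee_rot: [2.004, 2.411, 0.007]
force: [-0.1, -0.3, -1.1]
width: 0.703
gripper_force: 0.0
```

```bash
python3 - <<'E'
from h import *
s=arm.observe(); print(s['clock'])
im=vision.get_image('wrist');save(im,'w4.png');clampview(im)
P,C=wpts(im);a=(P[:,:2]-O)@u*1000;b=(P[:,:2]-O)@v*1000;z=P[:,2]*1000
m=(abs(b)<24)&(z>53)&(z<59)&(a>15)&(a<45)
print('pad top',m.sum(),np.percentile(a[m],[1,50,99]) if m.any() else '')
plan(*W(-84.2),.12,100.5)
E
```

```text
13.2667
handle 578 a [-93.3 -84.3 -74.7] b [-8.9  0.5  9.2] z 107.7
spectop 976 a [-3.3 10.  23.9] b [-16.3   1.4  18.9] z 59.9
spacers 1686 a [-38.9 -24.2  -6.9] b [-21.6   1.1  23.1] z 66.9
pad top 396 [16.87546228 29.24384059 44.3733987 ]
from [ 0.573  -0.1169  0.1702] 100.53 n 2
2.55 -0.08 2.51 0.0 ; 2.55 -0.08 2.51 0.0
```

View pics/w4.png

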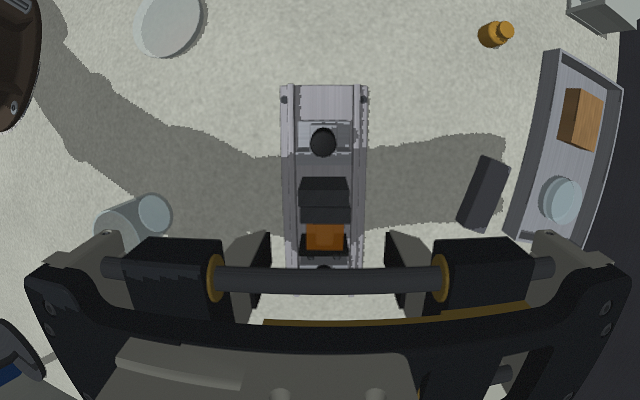

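Both spacers stand upright, with tops at (325,190) and (325,210), and the handle is at (323,142). Next I grip the handle and push.

>>> {"api": "play_rows", "payload": {"increments": "2.55 -0.1 0 0 0.4; 2.55 0 0 0 0.4; 0 0 2.5 0 0.2; 0 0 2.5 0 0.2; 0 0 0 0 0.2"}}

```text
clock: 13.73
position: [0.5576, -0.0673, 0.1126]
ee_rot: [-2.003, -2.413, 0.008]
force: [-1.6, 0.1, -0.4]
width: 0.605
gripper_force: 0.0
```

```bash
python3 - <<'E'
from h import *
im=vision.get_image('wrist');clampview(im)
plan(*W(-84.2,0.3),.072,100.5)
E
```

```text
handle 931 a [-93.6 -85.8 -75.3] b [-9.   0.2  9.6] z 107.6
spectop 395 a [-1.1  4.3  9.9] b [-15.7   1.3  19. ] z 60.0
spacers 859 a [-21.3 -14.2  -6.6] b [-21.3   1.7  24.4] z 66.9
from [ 0.5587 -0.0673  0.1147] 100.57 n 2
-0.02 0.18 2.13 0.0 ; -0.02 0.18 2.13 0.0
```

>>> {"api": "play_rows", "payload": {"increments": "0 0.35 1 0 0.2; 0 0 1.6 0 0.2; 0 0 1.6 0 0; 0 0 0 0 -1; 0 0 0 0 -1", "grip_force": 55}}

```text
clock: 14.2
position: [0.5647, -0.0665, 0.0753]
ee_rot: [-2.008, -2.415, 0.0]
force: [0.1, 0.8, 0.8]
width: 0.433
gripper_force: 0.0
```

>>> {"api": "play_rows", "payload": {"increments": "0 0 0 0 -1; 0 0 0 0 -1; 0 0 0 0 -1; 0 0 0 0 -1; 0 0 0 0 -1"}}

```text
clock: 14.62
position: [0.5623, -0.067, 0.0759]
ee_rot: [-2.007, -2.415, 0.006]
force: [-9.5, -2.1, 8.4]
width: 0.203
gripper_force: 55.0
```

>>> {"api": "play_rows", "payload": {"increments": "0 0 0 0 -1; 0 0 0 0 -1; 0 0 0 0 -1; 0 0 0 0 -1; 0 0 0 0 -1"}}

```text
clock: 15.03
position: [0.5623, -0.0669, 0.0759]
ee_rot: [-2.007, -2.415, 0.006]
force: [-10.5, -1.5, 8.1]
width: 0.203
gripper_force: 55.0
```

```bash
cat >> h.py <<'E'
def ab():
    s=arm.observe(); d=(np.array(s['position'])[:2]-O)*1000; f=np.array(s['force'])
    print('t',round(s['clock'],2),'a %.1f b %.1f z %.1f'%(d@u,d@v,s['position'][2]*1000),'Fa %.1f Fb %.1f Fz %.1f'%(f[:2]@u,f[:2]@v,f[2]),'w %.1f'%(s['width']*92),s['gripper_force'])
E
python3 - <<'E'
from h import *
ab()
E
```

```text
t 15.03 a -84.2 b 0.3 z 75.9 Fa -0.4 Fb -10.6 Fz 8.1 w 18.7 54.999611377716064
```

>>> {"api": "play_rows", "payload": {"increments": "0 -0.22 -0.1 0 -1; -0.5 0 0 0 -1; -0.7 0 0 0 -1; -0.6 0 0 0 -1; 0 0 0 0 -1"}}

```text
clock: 15.45
position: [0.5658, -0.0865, 0.076]
ee_rot: [2.01, 2.414, -0.001]
force: [2.6, -0.8, -10.6]
width: 0.206
gripper_force: 55.0
```

```bash
python3 - <<'E'
from h import *
ab()
E
```

```text
t 15.45 a -64.3 b 0.1 z 76.0 Fa 1.3 Fb 2.4 Fz -10.6 w 19.0 54.99244451522827
```

>>> {"api": "play_rows", "payload": {"increments": "-0.3 0 0.05 0 -1; -0.2 0 0 0 -1; 0 0 0 0 -1; 0 0 0 0 -1"}}

```text
clock: 15.78
position: [0.5664, -0.0896, 0.0759]
ee_rot: [2.008, 2.416, -0.001]
force: [-2.2, 1.2, -2.1]
width: 0.206
gripper_force: 55.0
```

```bash
python3 - <<'E'
from h import *
ab()
E
```

```text
t 15.78 a -61.1 b 0.2 z 75.9 Fa -1.5 Fb -1.9 Fz -2.1 w 18.9 54.998422265052795
```

>>> {"api": "play_rows", "payload": {"increments": "-0.1 0 0 0 -1; 0 0 0 0 -1; 0 0 0 0 -1"}}

```text
clock: 16.03
position: [0.5665, -0.09, 0.0759]
ee_rot: [-2.007, -2.416, 0.0]
force: [-3.8, 3.0, 0.5]
width: 0.204
gripper_force: 55.0
```

```bash
python3 - <<'E'
from h import *
ab()
E
```

```text
t 16.03 a -60.8 b 0.2 z 75.9 Fa -3.7 Fb -3.2 Fz 0.5 w 18.8 55.000017285346985
```

>>> {"api": "play_rows", "payload": {"increments": "-0.1 0 0 0 -1; 0 0 0 0 -1; 0 0 0 0 -1"}}

```text
clock: 16.28
position: [0.5667, -0.0909, 0.0759]
ee_rot: [-2.007, -2.417, 0.0]
force: [-3.9, 2.2, 1.9]
width: 0.208
gripper_force: 55.0
```

```bash
python3 - <<'E'
from h import *
ab(); im=vision.get_image('wrist'); clampview(im)
for n in('top','side'):
    t=vision.get_image(n);P,r,c=pts(t);C=t['frame'][r,c].astype(int);a=(P[:,:2]-O)@u*1000;b=(P[:,:2]-O)@v*1000;z=P[:,2]*1000
    m=(abs(b)<22)&(z>56)&(z<63)&(C[:,0]>C[:,2]+35); print(n,'spec',np.percentile(a[m],[2,50,98]).round(1) if m.any() else'')
E
```

```text
t 16.28 a -59.8 b 0.2 z 75.9 Fa -2.9 Fb -3.4 Fz 1.9 w 19.1 55.00034809112549
handle 959 a [-71.4 -68.7 -63.8] b [-16.2   0.3  17.3] z 106.2
spectop 200 a [1.2 3.3 5.4] b [-15.8   1.7  18.5] z 59.9
spacers 931 a [-21.5 -12.2  -4.1] b [-15.7   0.3  17. ] z 66.9
top spec 
side spec [-3.3 10.4 23.4]
```

>>> {"api": "play_rows", "payload": {"increments": "-0.1 0 0 0 -1; 0 0 0 0 -1; 0 0 0 0 -1; 0 0 0 0 -1"}}

```text
clock: 16.77
position: [0.5668, -0.0916, 0.0759]
ee_rot: [-2.007, -2.416, -0.0]
force: [-4.5, 3.5, 1.6]
width: 0.207
gripper_force: 55.0
```

```bash
python3 - <<'E'
from h import *
ab()
E
```

```text
t 16.77 a -59.2 b 0.2 z 75.9 Fa -4.3 Fb -3.8 Fz 1.6 w 19.0 55.0002247095108
```

>>> {"api": "play_rows", "payload": {"increments": "-0.1 0 0 0 -1; 0 0 0 0 -1; 0 0 0 0 -1; 0 0 0 0 -1"}}

```text
clock: 17.1
position: [0.5669, -0.0919, 0.076]
ee_rot: [-2.006, -2.416, -0.001]
force: [-5.7, 6.1, 1.2]
width: 0.206
gripper_force: 55.0
```

```bash
python3 - <<'E'
from h import *
ab()
E
```

```text
t 17.1 a -58.9 b 0.2 z 76.0 Fa -7.1 Fb -4.5 Fz 1.2 w 18.9 55.00025153160095
```

>>> {"api": "play_rows", "payload": {"increments": "-0.1 0 0 0 -1; 0 0 0 0 -1; 0 0 0 0 -1; 0 0 0 0 -1"}}

```text
clock: 17.43
position: [0.567, -0.0925, 0.0759]
ee_rot: [-2.005, -2.417, -0.001]
force: [-6.6, 5.6, 1.1]
width: 0.207
gripper_force: 55.0
```

```bash
python3 - <<'E'
from h import *
ab()
E
```

```text
t 17.43 a -58.3 b 0.2 z 75.9 Fa -6.7 Fb -5.4 Fz 1.1 w 19.1 55.00017464160919
```

>>> {"api": "play_rows", "payload": {"increments": "-0.1 0 0 0 -1; 0 0 0 0 -1; 0 0 0 0 -1; 0 0 0 0 -1"}}

```text
clock: 17.77
position: [0.5671, -0.0932, 0.0759]
ee_rot: [-2.005, -2.417, -0.001]
force: [-5.9, 6.6, 1.3]
width: 0.207
gripper_force: 55.0
```

```bash
python3 - <<'E'
from h import *
ab()
for n in('side',):
    t=vision.get_image(n);P,r,c=pts(t);C=t['frame'][r,c].astype(int);a=(P[:,:2]-O)@u*1000;b=(P[:,:2]-O)@v*1000;z=P[:,2]*1000
    m=(abs(b)<22)&(z>56)&(z<63)&(C[:,0]>C[:,2]+35); print(n,'spec',np.percentile(a[m],[2,50,98]).round(1) if m.any() else'')
E
```

```text
t 17.77 a -57.6 b 0.2 z 75.9 Fa -7.5 Fb -4.6 Fz 1.3 w 19.1 55.000061988830566
side spec [-0.8 12.8 25.7]
```

>>> {"api": "play_rows", "payload": {"increments": "-0.15 0 0 0 -1; 0 0 0 0 -1; 0 0 0 0 -1; 0 0 0 0 -1"}}

```text
clock: 18.15
position: [0.5673, -0.0943, 0.0759]
ee_rot: [-2.004, -2.417, -0.002]
force: [-6.7, 9.4, 2.0]
width: 0.207
gripper_force: 55.0
```

```bash
cat >> h.py <<'E'
def side(save_=None):
    F=[]
    for i in range(3):
        t=vision.get_image('side'); f=np.array(arm.observe()['force']); F.append(f[:2]@u)
        P,r,c=pts(t);C=t['frame'][r,c].astype(int);a=(P[:,:2]-O)@u*1000;b=(P[:,:2]-O)@v*1000;z=P[:,2]*1000
        m=(abs(b)<22)&(z>56)&(z<63)&(C[:,0]>C[:,2]+35)
    print('Fmean',np.mean(F).round(1),'spec',np.percentile(a[m],[2,50,98]).round(1)); ab()
    return t
E
python3 - <<'E'
from h import *
side()
E
```

```text
Fmean -9.4 spec [ 0.3 13.7 27. ]
t 18.3 a -56.4 b 0.2 z 75.9 Fa -9.3 Fb -4.8 Fz 1.6 w 19.1 55.00000476837158
```

>>> {"api": "play_rows", "payload": {"increments": "-0.15 0 0 0 -1; 0 0 0 0 -1; 0 0 0 0 -1; 0 0 0 0 -1"}}

```text
clock: 18.63
position: [0.5675, -0.0953, 0.076]
ee_rot: [-2.003, -2.417, -0.002]
force: [-5.9, 8.4, 1.9]
width: 0.207
gripper_force: 55.0
```

```bash
python3 - <<'E'
from h import *
side()
E
```

```text
Fmean -9.7 spec [ 1.5 14.6 28. ]
t 18.78 a -55.4 b 0.2 z 75.9 Fa -9.9 Fb -5.5 Fz 2.0 w 19.4 54.999924302101135
```

>>> {"api": "play_rows", "payload": {"increments": "-0.15 0 0 0 -1; 0 0 0 0 -1; 0 0 0 0 -1; 0 0 0 0 -1"}}

```text
clock: 19.12
position: [0.5677, -0.0964, 0.076]
ee_rot: [-2.003, -2.417, -0.003]
force: [-6.8, 10.3, 3.0]
width: 0.208
gripper_force: 55.0
```

```bash
python3 - <<'E'
from h import *
t=side(); cv2.imwrite('pics/s2.png',cv2.resize(t['frame'][270:380,340:460,::-1],None,fx=5,fy=5,interpolation=2))
E
```

```text
Fmean -11.9 spec [ 1.7 16.2 29. ]
t 19.27 a -54.3 b 0.2 z 75.9 Fa -12.0 Fb -5.0 Fz 2.3 w 19.0 54.99997079372406
```

View pics/s2.png

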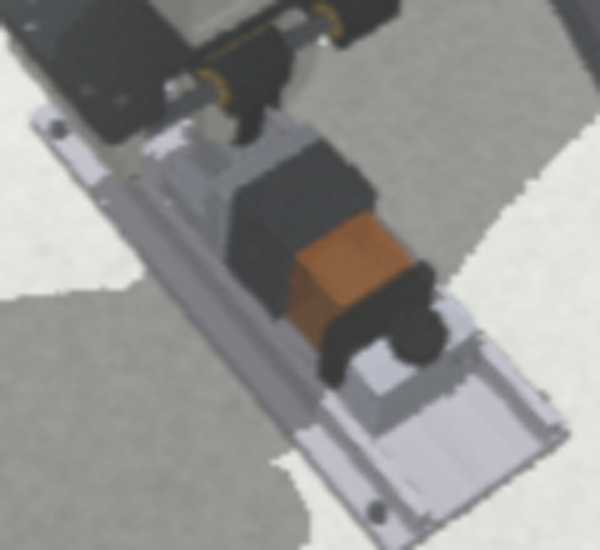

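The view shows jaw, two spacers, specimen and pad all in contact, in one line from (270,170) to (380,320). The force has risen about 5 N since first touch and the travel since then is about 4.7 mm. I'll let it settle and then hand in.

>>> {"api": "play_rows", "payload": {"increments": "-0.03 0 0 0 -1; 0 0 0 0 -1; 0 0 0 0 -1; 0 0 0 0 -1; 0 0 0 0 -1"}}

```text
clock: 19.68
position: [0.5677, -0.0964, 0.0759]
ee_rot: [-2.002, -2.417, -0.003]
force: [-7.8, 11.1, 1.9]
width: 0.203
gripper_force: 55.0
```

```bash
python3 - <<'E'
from h import *
side(); print(job.sign_off())
E
```

```text
Fmean -12.3 spec [ 2.  15.6 29.1]
t 19.83 a -54.3 b 0.2 z 75.9 Fa -12.3 Fb -5.1 Fz 2.6 w 19.0 54.99985098838806
the job is handed in; nothing more can be done
None
```

I handed the job in at 19.8 s with two spacers in the trough and the arm still holding the jaw by its handle; the pad is pressed in about 4.7 mm (estimated from push force and jaw travel), and the third dark spacer was left standing.

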